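Line up the bars and hold the wrapping press at its third click

TASK

Slide the three chocolate bars along the bed of the wrapping press, without lifting them off it, until they form an even row: each straight along the middle of its own lane, far end against the back stop. Then press the red palm pad down past its first two clicks to the third (the red ring level with the collar), not on to the bottom stop, and finish while your fingers still hold it there, because it springs back. Leave everything else where it is.

Things in the scene. Friction and masses are not known exactly. Their poses are not given: they have to be found in the camera images.
- press: hand wrapping press, fixed to the table: a white bed with green parts. Origin on the table under the bed, x along the lanes from the open front to the back stop, z up. Bed top 12 mm above the table, x -120 to +100, y -115 to +115 mm. Three lanes along x at y = -70, 0 and +70 mm, each between two green lines 40 mm apart. The red palm pad's tower is at x = +75, y = -175 mm
- stop_mid (a point): middle of the front face of the steel back stop (12 mm high, across all lanes, at x = +60 mm of the press), on the bed's top. Over it hangs a steel crosshead (x 52 to 72 mm, its soft foot 24 mm above the bed, end posts up to 84 mm above the table), which follows the palm pad down by 0.34 of its travel until the foot is on the bars' ends
- lane_left (a point): where the centre of a bar's underside belongs in the lane at y = +70 mm: on the lane's middle line, 46 mm (half a bar) before the back stop
- lane_mid (a point): the same for the middle lane
- lane_right (a point): the same for the lane at y = -70 mm
- choc_bar_1: wrapped chocolate bar, a black flat block 27 x 92 x 9 mm with a yellow-green stripe, 30 g, lying on the press bed; origin at the centre of its underside, y along its 92 mm length, z up. May start in any of the three lanes
- choc_bar_2: wrapped chocolate bar, a black flat block 27 x 92 x 9 mm with a teal stripe, 30 g, lying on the press bed; origin at the centre of its underside, y along its 92 mm length, z up. May start in any of the three lanes
- choc_bar_4: wrapped chocolate bar, a black flat block 27 x 92 x 9 mm with an orange stripe, 30 g, lying on the press bed; origin at the centre of its underside, y along its 92 mm length, z up. May start in any of the three lanes
- pad_top (a point): centre of the flat top of the red round palm pad, 54 mm across, 140 mm above the table when up; it goes straight down with the pad
- palm_pad (a joint): how far the palm pad is pressed down, m: 0 up, bottom stop 0.057. Clicks at 0.015, 0.030, 0.045: there the rod's yellow, orange or red ring is level with the top of the steel collar, 68 mm above the table. No click holds it, it springs up when let go: 5 N at the top, 11 N at the third click, and up to 2.5 N more or less in riding over the clicks
- ribbon_spool_1: red ribbon spool, 53 mm across, 22 mm high, on the table to the right of the bed; a bystander; origin at the centre of its underside
- ribbon_spool_2: yellow ribbon spool, 53 mm across, 22 mm high, on the table; a bystander
- cocoa_tin_1: red round tin with a cream lid, 64 mm across, 64 mm high; a bystander
- cocoa_tin_2: green round tin with a cream lid, 64 mm across, 64 mm high; a bystander
- sweet_pack: yellow flat pack, 46 x 96 x 22 mm, on the table before the press; a bystander
Not all that is in view belongs to the job. Leave any white look-alike of the choc_bar_4 alone.

How it is judged:
On the way, in this order (a step that is already met when the one before it is completed fails the run):
1. the three bars lie in an even row against the back stop, the palm pad still up (x of choc_bar_1 in the frame of press between 0.008 and 0.02 m and angle between the y axis of each of choc_bar_1, choc_bar_2, choc_bar_4 and the x axis of press, either way round below 0.1 rad and (y of choc_bar_1 in the frame of press between -0.08 and -0.06 m or y of choc_bar_1 in the frame of press between -0.01 and 0.01 m or y of choc_bar_1 in the frame of press between 0.06 and 0.08 m) and x of choc_bar_2 in the frame of press between 0.008 and 0.02 m and (y of choc_bar_2 in the frame of press between -0.08 and -0.06 m or y of choc_bar_2 in the frame of press between -0.01 and 0.01 m or y of choc_bar_2 in the frame of press between 0.06 and 0.08 m) and x of choc_bar_4 in the frame of press between 0.008 and 0.02 m and (y of choc_bar_4 in the frame of press between -0.08 and -0.06 m or y of choc_bar_4 in the frame of press between -0.01 and 0.01 m or y of choc_bar_4 in the frame of press between 0.06 and 0.08 m) and value of joint palm_pad below 0.008 m), for 0.2 s.
2. the palm pad is held at the third click (value of joint palm_pad between 0.04 and 0.051 m), for 0.3 s.
At the end, for the whole second after the job is handed in: Each bar lies in its own lane within 10 mm of the lane's middle line, within 0.1 rad of straight, its far end within 6 mm of the back stop; the palm pad rests at the third click (0.040 to 0.051 m down), still, held by the fingers with more than 4 N (all of step 2 and x of choc_bar_1 in the frame of press between 0.008 and 0.02 m and angle between the y axis of each of choc_bar_1, choc_bar_2, choc_bar_4 and the x axis of press, either way round below 0.1 rad and (y of choc_bar_1 in the frame of press between -0.08 and -0.06 m or y of choc_bar_1 in the frame of press between -0.01 and 0.01 m or y of choc_bar_1 in the frame of press between 0.06 and 0.08 m) and x of choc_bar_2 in the frame of press between 0.008 and 0.02 m and (y of choc_bar_2 in the frame of press between -0.08 and -0.06 m or y of choc_bar_2 in the frame of press between -0.01 and 0.01 m or y of choc_bar_2 in the frame of press between 0.06 and 0.08 m) and x of choc_bar_4 in the frame of press between 0.008 and 0.02 m and (y of choc_bar_4 in the frame of press between -0.08 and -0.06 m or y of choc_bar_4 in the frame of press between -0.01 and 0.01 m or y of choc_bar_4 in the frame of press between 0.06 and 0.08 m) and velocity of joint palm_pad between -0.01 and 0.01 m/s and contact force between the fingers and palm_pad above 4 N); the arm keeps its last pose, push and grip.
It fails at once if a bar is lifted off the bed (by more than 15 mm) (height (world z) of any of choc_bar_1, choc_bar_2, choc_bar_4 above 0.027 m).
It fails at once if the palm pad is pressed (past 12 mm) while the bars are not yet lined up (value of joint palm_pad above 0.012 m and not (x of choc_bar_1 in the frame of press between 0.008 and 0.02 m and angle between the y axis of each of choc_bar_1, choc_bar_2, choc_bar_4 and the x axis of press, either way round below 0.1 rad and (y of choc_bar_1 in the frame of press between -0.08 and -0.06 m or y of choc_bar_1 in the frame of press between -0.01 and 0.01 m or y of choc_bar_1 in the frame of press between 0.06 and 0.08 m) and x of choc_bar_2 in the frame of press between 0.008 and 0.02 m and (y of choc_bar_2 in the frame of press between -0.08 and -0.06 m or y of choc_bar_2 in the frame of press between -0.01 and 0.01 m or y of choc_bar_2 in the frame of press between 0.06 and 0.08 m) and x of choc_bar_4 in the frame of press between 0.008 and 0.02 m and (y of choc_bar_4 in the frame of press between -0.08 and -0.06 m or y of choc_bar_4 in the frame of press between -0.01 and 0.01 m or y of choc_bar_4 in the frame of press between 0.06 and 0.08 m))).
It fails at once if the palm pad is driven on to its bottom stop (past 55 mm) (value of joint palm_pad above 0.055 m).
It fails at once if a bystander is moved by more than 15 mm (distance of any of ribbon_spool_1, ribbon_spool_2, cocoa_tin_1, cocoa_tin_2, sweet_pack from where it was at the start of the episode above 0.015 m).
It also fails if it takes over 61 s, if anything falls off the work surface, if the arm or the gripper's body presses on something with over 40 N, if the wrist force passes 120 N, or if a joint passes its speed limit or range.

ROBOT

A 7-joint arm with a two-finger parallel gripper is mounted at the origin on a cart in front of the work surface, level with it; the furniture and walls round the work are solid. World frame = base frame: x ahead of the robot, y to its left, z up, the work surface at z = 0. Lengths are in m, angles in rad, forces in N, time in s.
With the tool pointing down it reaches from about 0.425 to 0.95 m from the base axis. Payload 16.7 kg.
Tool frame: the origin (TCP) lies midway between the tips of the shut fingers; the grasp point (between the pads) lies 19 mm behind it (manip.hold_point_z is the distance from the TCP to the grasp point, in m); z points along the fingers, y is the line along which they close (so a half turn about z gives the same grasp; the last joint's range is limited). The gripper opens to 94 mm and grips with 3 to 60 N. Pads are 16 mm wide; open, the fingers measure 119 mm over their backs; the gripper's body (75 mm by 177 mm) begins 78 mm behind the grasp point.
Start: joints at [-1.286, 0.426, 0.074, 1.606, -0.034, 1.111, -0.067], TCP at [0.284, 0.612, 0.205] pointing down, gripper open.
Joint ranges: [-2.85, 2.85], [-0.5, 2.14], [-1.23, 1.37], [0.21, 2.46], [-1.02, 4.16], [0.16, 2.05], [-2.73, 2.73]. Speed limits (rad/s): [1.89, 1.89, 2.39, 2.39, 3.01, 3.01, 3.01].

INTERFACE

Orientations are given as [roll, pitch, yaw] about the fixed x, y, z axes, in that order (R = Rz(yaw) Ry(pitch) Rx(roll)).
In Python, from rig import manip, hand, solve_ik, vision, monitor gives the robot as it stands. Calls block until the motion is done:
- manip.goto(position, orientation): joint-space move of the TCP to a pose.
- manip.move_linear(position, rot=None, vel=0.15, stop_force=None): straight line of the TCP; rot=None keeps the orientation; vel is the mean speed in m/s. With stop_force (N) it stops when the force on the tool has changed by that much, and returns True; else False.
- manip.set_joints(angles): joint-space move.
- hand.gripper_open() and hand.close_gripper(newtons=None): open the fingers fully, or close them until they stop; newtons is the grip in N (None keeps the last).
- manip.hold(seconds).
- solve_ik(position, orientation): joint angles nearest the present ones, or None.
- vision.camera(name): name is "scene" or "top" or "wrist"; returns the picture (420x560x3 uint8, blue, green, red); there is no depth.
- vision.get_calibration(name): a dict with "intrinsics" (3x3 intrinsics, pixels), "origin" and "rotation" of the camera in the world. Camera axes: x right, y up, looking along -z (the intrinsics and any distortion apply to the point x, -y, -z); pixel columns grow to the right and rows downward; lengths in m; the calibration is good to about 2 mm. A picture is of the moment at which its call begins: read the wrist's pose just before it. get_calibration takes no time and is no camera call; for the wrist camera it gives the pose at the moment of the call.
A pose or a line that the arm cannot do raises manip.MotionError and nothing moves.
- manip.sign_off(): hands the job in; it is judged then, once.
Readings, each from a call of its own:
- monitor.read_time(): time.
- monitor.read_qpos(): joint angles.
- monitor.read_dq(): joint speeds.
- monitor.read_joint_efforts(): joint torques, N m.
- monitor.read_ee_pos(): TCP position.
- monitor.read_ee_rot(): TCP orientation.
- monitor.read_contact_force(): force on the tool from outside, world axes, zero at the start.
- monitor.read_wrist_torque(): the same for the moment, N m.
- monitor.read_grip_width(): opening from 0.0 (shut) to 1.0 (fully open).
- monitor.read_finger_force(): force on a finger pad.
Only numpy, scipy, OpenCV 4.12 (cv2) and the standard library are available. Lean on these libraries where they do the work, as an engineer would, in place of code of your own. Each camera call takes 0.05 s, during which the arm holds its last target. There are 200 camera calls.

## Working session

There is one attempt and no reset: what is moved stays moved. The work goes in short steps, each a Python script; the robot and the scene stay as the last script left them, time stands still between calls to the robot, and variables do not carry over. Pictures are saved under pics/ and viewed, at most 10 in all, crops included, and the job is handed in when it is done.

```bash
ls; mkdir -p pics; python3 - <<'E'
from rig import manip, hand, solve_ik, vision, monitor
import cv2
for n in ("scene","top"):
    cv2.imwrite(f"pics/{n}0.png",vision.camera(n))
    c=vision.get_calibration(n);print(n,c)
print(monitor.read_time(),monitor.read_ee_pos(),monitor.read_ee_rot(),manip.hold_point_z)
E
```

```text
pics
scene {'intrinsics': array([[530.15691298,   0.        , 283.76137654],
       [  0.        , 530.15691298, 205.07579634],
       [  0.        ,   0.        ,   1.        ]]), 'origin': array([ 0.06275066, -0.73610873,  1.14944247]), 'rotation': array([ 0.67259329, -0.0079629 , -0.59136167])}
top {'intrinsics': array([[440.27009589,   0.        , 281.70635946],
       [  0.        , 440.27009589, 211.01890082],
       [  0.        ,   0.        ,   1.        ]]), 'origin': array([ 0.36590863, -0.05542903,  1.14988173]), 'rotation': array([ 0.14282179,  0.01233427, -1.56751283])}
0.1 [0.28418296 0.61182519 0.2048389 ] [-3.14043057e+00  5.74882334e-05  2.70677776e+00] 0.0188
```

View pics/top0.png

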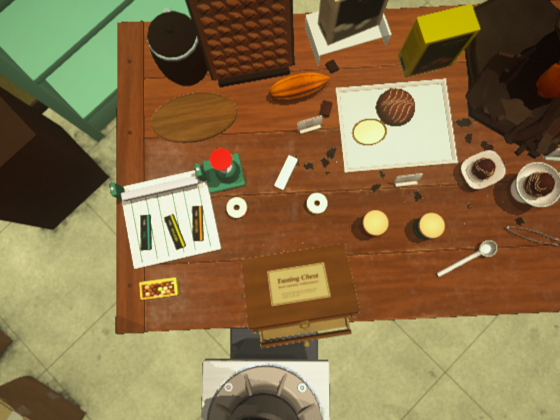

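View pics/scene0.png

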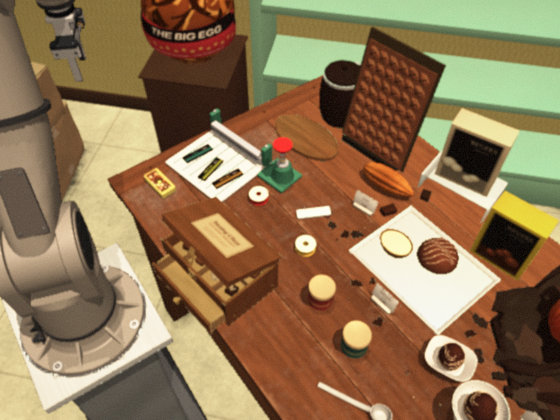

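The top view shows the press at about (168,220), with its open front towards the robot. The bars are teal (146,232), yellow-green (174,231) and orange (198,223), and the pad is at (221,160). I'll get a rough press pose, then look closer with the wrist camera.

```bash
cat > h.py <<'E'
from rig import manip, hand, solve_ik, vision, monitor
import cv2, numpy as np
from scipy.spatial.transform import Rotation as Ro
def ray(cal,uv,z):
    "pixels (N,2) -> world points on plane z"
    uv=np.atleast_2d(np.asarray(uv,float)); K=cal["intrinsics"]
    d=np.c_[(uv[:,0]-K[0,2])/K[0,0],-(uv[:,1]-K[1,2])/K[1,1],-np.ones(len(uv))]
    r=np.asarray(cal["rotation"]); R=Ro.from_euler("xyz",r) if r.shape==(3,) else Ro.from_matrix(r)
    d=R.apply(d); o=cal["origin"]; return o+d*((z-o[2])/d[:,2])[:,None]
def blobs(mask,amin=20):
    return sorted([c for c in cv2.findContours(mask,cv2.RETR_EXTERNAL,cv2.CHAIN_APPROX_NONE)[0] if cv2.contourArea(c)>amin],key=cv2.contourArea,reverse=True)
def cen(c):
    m=cv2.moments(c); return m["m10"]/m["m00"],m["m01"]/m["m00"]
E
python3 - <<'E'
from h import *
im=cv2.imread("pics/top0.png");cal=vision.get_calibration("top")
hsv=cv2.cvtColor(im,cv2.COLOR_BGR2HSV)
w=cv2.inRange(hsv,(0,0,150),(180,50,255)); w[:, :115]=0;w[:,222:]=0;w[:160]=0;w[275:]=0
w=cv2.morphologyEx(w,cv2.MORPH_CLOSE,np.ones((9,9)))
c=blobs(w)[0];p=ray(cal,c[:,0],.012)[:,:2]
r=cv2.minAreaRect((p*1000).astype(np.float32));print(r,cv2.boxPoints(r))
for n,uv,z in (("teal",(146,232),.021),("yg",(174,231),.021),("or",(198,223),.021),("pad",(221,160),.14),("frontL",(134,267),.012),("frontR",(220,249),.012)):print(n,ray(cal,uv,z))
c=vision.get_calibration("wrist");print(c,monitor.read_ee_pos())
E
```

```text
((514.195556640625, 253.94102478027344), (222.6157684326172, 228.5814208984375), 13.40363597869873) [[379.4259  339.31635]
 [432.41327 116.96122]
 [648.9652  168.5657 ]
 [595.97784 390.92084]]
teal [[0.47293092 0.30938614 0.021     ]]
yg [[0.47567394 0.23694001 0.021     ]]
or [[0.49657215 0.17546098 0.021     ]]
pad [[0.63257479 0.10123965 0.14      ]]
frontL [[0.38329621 0.33903505 0.012     ]]
frontR [[0.43011907 0.1182645  0.012     ]]
{'intrinsics': array([[336.91745865,   0.        , 277.48419369],
       [  0.        , 336.91745865, 209.344895  ],
       [  0.        ,   0.        ,   1.        ]]), 'origin': array([0.22631274, 0.63946233, 0.3848129 ]), 'rotation': array([-2.29449811e-01,  1.02501916e-03,  1.13550605e+00])} [0.28418296 0.61182519 0.2048389 ]
```

```bash
python3 - <<'E'
from h import *
psi=.234
for y in (psi,psi+np.pi):
    print([None if q is None else np.round(q,2) for q in [solve_ik(p,[np.pi,0,y]) for p in ([.5,.25,.25],[.42,.16,.016],[.633,.102,.15])]])
y=psi-np.pi
manip.goto([.50,.25,.28],[np.pi,0,y])
cal=vision.get_calibration("wrist");im=vision.camera("wrist")
np.savez("wr.npz",**cal);cv2.imwrite("pics/w1.png",im)
print(cal,monitor.read_time(),monitor.read_qpos(),monitor.read_ee_rot())
E
```

```text
[array([-1.15,  0.23,  0.67,  1.85, -0.16,  1.12, -1.75]), array([-0.98,  0.41,  0.57,  2.28, -0.42,  0.56, -1.43]), array([-0.77,  0.51,  0.7 ,  1.77, -0.38,  1.01, -1.26])]
[array([-0.71,  0.2 ,  0.16,  1.82, -0.03,  1.12,  1.26]), array([-0.63,  0.35,  0.14,  2.26, -0.09,  0.54,  1.39]), array([-0.44,  0.43,  0.23,  1.75, -0.12,  0.98,  1.65])]
{'intrinsics': array([[336.91745865,   0.        , 277.48419369],
       [  0.        , 336.91745865, 209.344895  ],
       [  0.        ,   0.        ,   1.        ]]), 'origin': array([0.43747338, 0.23574099, 0.45977805]), 'rotation': array([-2.28955769e-01,  3.83377916e-04,  1.80507369e+00])} 1.725 [-0.72369154  0.17459312  0.16465331  1.78494191 -0.03090428  1.18489537
  1.25596512] [ 3.14156051e+00 -3.87211117e-04 -2.90657200e+00]
```

View pics/w1.png

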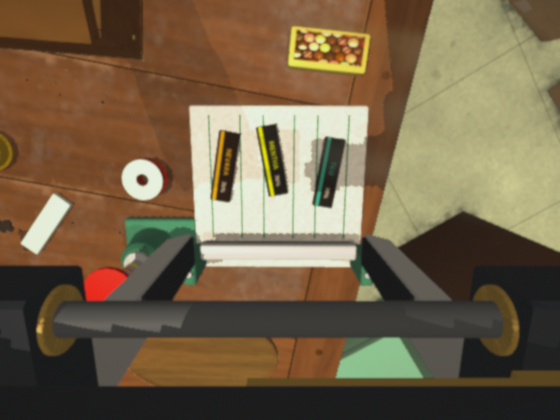

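The wrist view shows the bed from (190,106) to (367,106) at its front edge. The bars are orange (225,165), yellow-green (272,160) and teal (328,172), and the crosshead is at row 250. Each bar is tilted in its lane.

```bash
cat >> h.py <<'E'
def bars(im,cal,P):
    "bar x,y,angle in press frame from dark blobs inside the bed"
    o,psi=np.array(P[:2]),P[2]; c,s=np.cos(psi),np.sin(psi); R=np.array([[c,s],[-s,c]])
    hsv=cv2.cvtColor(im,cv2.COLOR_BGR2HSV)
    m=cv2.inRange(im,(0,0,0),(75,75,75))|cv2.inRange(hsv,(8,120,60),(100,255,255))
    yy,xx=np.mgrid[:im.shape[0],:im.shape[1]]
    q=(ray(cal,np.c_[xx.ravel(),yy.ravel()],.021)[:,:2]-o)@R.T
    m[~((q[:,0]>-.118)&(q[:,0]<.046)&(abs(q[:,1])<.11)).reshape(m.shape)]=0
    m=cv2.morphologyEx(m,cv2.MORPH_OPEN,np.ones((5,5)))
    out=[]
    for b in blobs(m,300)[:3]:
        p=((ray(cal,b[:,0],.021)[:,:2]-o)@R.T*1000).astype(np.float32)
        bx=cv2.boxPoints(cv2.minAreaRect(p)); e=[bx[1]-bx[0],bx[2]-bx[1]]
        e=sorted(e,key=np.linalg.norm); L=e[1]*np.sign(e[1][0])
        out.append((*np.round(bx.mean(0),1),round(float(np.arctan2(L[1],L[0])),3),np.round(np.linalg.norm(e,axis=1),0)))
    return sorted(out,key=lambda t:-t[1])
E
python3 - <<'E'
from h import *
im=cv2.imread("pics/w1.png");cal=dict(np.load("wr.npz"))
hsv=cv2.cvtColor(im,cv2.COLOR_BGR2HSV)
w=cv2.inRange(hsv,(0,0,120),(180,75,255));w[232:]=0;w[:95]=0;w[:,:180]=0;w[:,380:]=0
b=blobs(w)[0][:,0]
rows=np.unique(b[:,1]);rows=rows[(rows>115)&(rows<225)]
L=np.array([[b[b[:,1]==r,0].min(),r] for r in rows]);Rr=np.array([[b[b[:,1]==r,0].max()+1,r] for r in rows])
cols=[c for c in np.unique(b[:,0]) if 200<c<358];F=np.array([[c,b[b[:,0]==c,1].min()] for c in cols])
l,r,f=[ray(cal,x,.012)[:,:2] for x in (L,Rr,F)]
fit=lambda p:cv2.fitLine(p.astype(np.float32),cv2.DIST_HUBER,0,1e-4,1e-4).ravel()
fl,fr,ff=map(fit,(l,r,f))
ang=lambda v,a=0:(np.arctan2(v[1],v[0])+a+np.pi/2)%np.pi-np.pi/2
print(ang(fl),ang(fr),ang(ff,np.pi/2))
psi=np.mean([ang(fl),ang(fr),ang(ff,np.pi/2)])
ex=np.array([np.cos(psi),np.sin(psi)]);ey=np.array([-ex[1],ex[0]])
print("width",fl[2:]@ey,fr[2:]@ey)
ym=(np.median(l@ey)+np.median(r@ey))/2; x0=np.median(f@ex)+.12
P=[*(x0*ex+ym*ey),psi];np.save("P.npy",P);print("P",P)
for t in bars(im,cal,P):print(t)
E
```

```text
0.22713947 0.22962439 0.23424983
width 0.016000703 0.24608722
P [np.float64(0.5229373007271962), np.float64(0.25722123691510546), np.float32(0.2303379)]
(np.float32(-43.4), np.float32(65.2), -0.154, array([26., 72.], dtype=float32))
(np.float32(-50.9), np.float32(-8.3), 0.173, array([24., 89.], dtype=float32))
(np.float32(-42.5), np.float32(-70.1), -0.179, array([25., 88.], dtype=float32))
```

```bash
cat >> h.py <<'E'
P=np.load("P.npy") if __import__("os").path.exists("P.npy") else None
def W(x,y,z):
    "press frame mm -> world m"
    c,s=np.cos(P[2]),np.sin(P[2]); x,y=x/1e3,y/1e3
    return [P[0]+c*x-s*y,P[1]+s*x+c*y,z]
ORI=[np.pi,0,(P[2] if P is not None else 0)-np.pi]
ZT=.015
def slide(bx,c,lane,off=-25):
    hand.gripper_open()
    manip.goto(W(bx+off,c,.06),ORI)
    manip.move_linear(W(bx+off,c,ZT),vel=.08)
    hand.close_gripper(12); print("width",monitor.read_grip_width(),"F",monitor.read_finger_force())
    manip.move_linear(W(bx+off,lane,ZT),vel=.1)
    manip.move_linear(W(14+off-10,lane,ZT),vel=.1)
    print("hit",manip.move_linear(W(14+off+10,lane,ZT),vel=.03,stop_force=4), monitor.read_contact_force())
    p=np.array(monitor.read_ee_pos()); c,s=np.cos(P[2]),np.sin(P[2]); d=p[:2]-P[:2]; print("end x,y",1e3*(c*d[0]+s*d[1]),1e3*(c*d[1]-s*d[0]),p[2])
def look(name):
    cal=vision.get_calibration("wrist");im=vision.camera("wrist")
    np.savez("wr.npz",**cal);cv2.imwrite(f"pics/{name}.png",im)
    for t in bars(im,cal,P):print(t)
    print("t",monitor.read_time())
E
python3 - <<'E'
from h import *
cal=dict(np.load("wr.npz"))
c,s=np.cos(P[2]),np.sin(P[2]);R=np.array([[c,s],[-s,c]])
for n,uv,z in (("teal",[(334,137),(324,207),(329,172)],.021),("spool",[(143,180)],.022)):print(n,(ray(cal,uv,z)[:,:2]-P[:2])@R.T)
slide(-42.5,-92,-75)
hand.gripper_open()
manip.move_linear(W(-11,-75,.06),vel=.15)
manip.goto([.50,.25,.28],ORI)
look("w2")
E
```

```text
teal [[-0.08074045  0.07042884]
 [ 0.01067837  0.0609186 ]
 [-0.03610996  0.06578596]]
spool [[-0.02478809 -0.17720446]]
width 0.3070906191941409 F 10.795095632784069
hit True [0.08195133 0.65227776 5.20927301]
end x,y -19.606592568786162 -75.13311751522504 0.014885849144641947
(np.float32(-42.2), np.float32(64.9), -0.158, array([26., 75.], dtype=float32))
(np.float32(-50.9), np.float32(-8.4), 0.181, array([24., 88.], dtype=float32))
(np.float32(6.4), np.float32(-70.7), 0.166, array([25., 84.], dtype=float32))
t 8.375
```

View pics/w2.png

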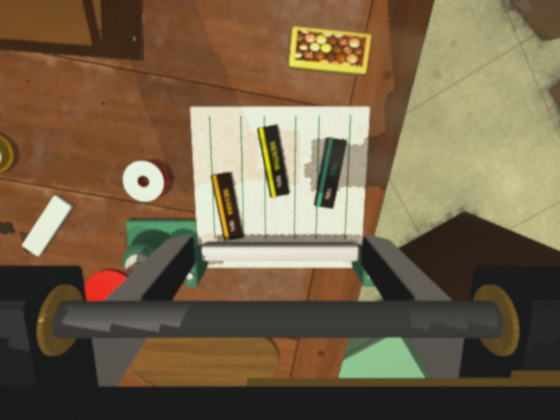

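The orange bar moved forward but now sits skewed at +0.17 rad, because the sweep at its tail rotated it. The pads clamp a bar without aligning it. From here I'll grip along each bar's own angle near its middle, then rotate it straight and slide. The order is left, mid, then right again.

```bash
cat >> h.py <<'E'
ZT=.0165
def pp():
    p=np.array(monitor.read_ee_pos()); c,s=np.cos(P[2]),np.sin(P[2]); d=p[:2]-P[:2]
    return np.round([1e3*(c*d[0]+s*d[1]),1e3*(c*d[1]-s*d[0]),1e3*p[2]],1)
def slide2(bx,by,th,lane,dy=0,off=-14,back=0):
    "grip along the bar's own angle, rotate straight, slide to the stop, release"
    o=[np.pi,0,ORI[2]+th]; gx,gy=bx+off*np.cos(th),by+off*np.sin(th)+dy
    manip.goto(W(gx,gy,.06),o)
    manip.move_linear(W(gx,gy,ZT),vel=.1)
    hand.close_gripper(12); print("width mm",94*monitor.read_grip_width(),monitor.read_contact_force().round(1))
    manip.move_linear(W(gx-back,lane,ZT),rot=ORI,vel=.06)
    manip.move_linear(W(14+off-8,lane,ZT),vel=.08); print(monitor.read_contact_force().round(1))
    print("hit",manip.move_linear(W(14+off+3,lane,ZT),vel=.04,stop_force=10), monitor.read_contact_force().round(1),pp())
    hand.gripper_open()
    manip.move_linear(W(pp()[0],lane,.06),vel=.15)
E
python3 - <<'E'
from h import *
slide2(-36,65.7,-.15,75,dy=5)
slide2(-50.9,-8.4,.177,0)
manip.goto([.50,.25,.28],ORI)
look("w3")
E
```

```text
width mm 26.786108215022367 [0.1 0.1 0.1]
[ 0.6 -0.   1. ]
hit True [ 0.5 -1.   5.3] [-1.4 74.8 16.3]
width mm 26.7478261652619 [-0.7  0.8 -0.5]
[ 1.  -0.5  1.6]
hit True [-0.  -0.3  5.1] [-5.6 -0.  16.5]
(np.float32(-17.0), np.float32(74.8), 0.0, array([25., 29.], dtype=float32))
(np.float32(5.2), np.float32(0.2), -0.004, array([23., 81.], dtype=float32))
(np.float32(6.5), np.float32(-70.7), 0.157, array([25., 83.], dtype=float32))
t 19.7583
```

View pics/w3.png

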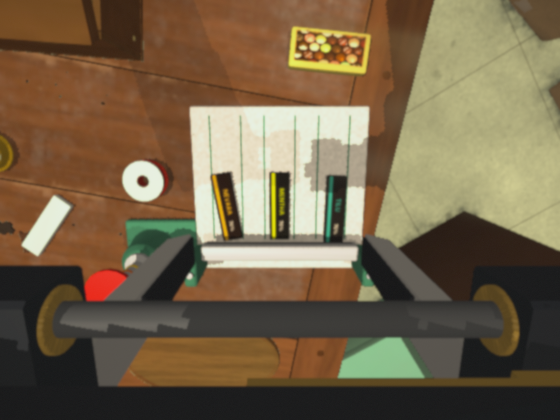

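Teal and yellow-green are now straight and at the stop, with tails at rows 175 and 171. Orange is still skewed at (227,205), so I'll regrip it next, then nudge all the tails home with shut fingers.

```bash
python3 - <<'E'
from h import *
slide2(10.9,-70,.157,-75,dy=-5,back=12)
hand.close_gripper(10)
for y in (-75,0):
    manip.goto(W(-58,y,.05),ORI)
    manip.move_linear(W(-58,y,ZT),vel=.15)
    print(y,manip.move_linear(W(-36,y,ZT),vel=.04,stop_force=6),monitor.read_contact_force().round(1),pp())
    manip.move_linear(W(-58,y,.05),vel=.15)
manip.goto([.50,.25,.28],ORI)
look("w4")
E
```

```text
width mm 26.72137435769703 [-0.6  0.4  1.2]
[ 0.6 -0.2  1.4]
hit True [-0.2  0.1  5. ] [  0.8 -75.   16.2]
-75 True [-1.   0.  -0.5] [-43.2 -74.9  16.5]
0 True [-1.2  0.4  2.1] [-43.1  -0.   16.5]
(np.float32(-16.5), np.float32(74.8), 0.0, array([25., 31.], dtype=float32))
(np.float32(7.5), np.float32(-0.3), 0.007, array([24., 76.], dtype=float32))
(np.float32(7.6), np.float32(-74.8), 0.012, array([25., 76.], dtype=float32))
t 30.3083
```

View pics/w4.png

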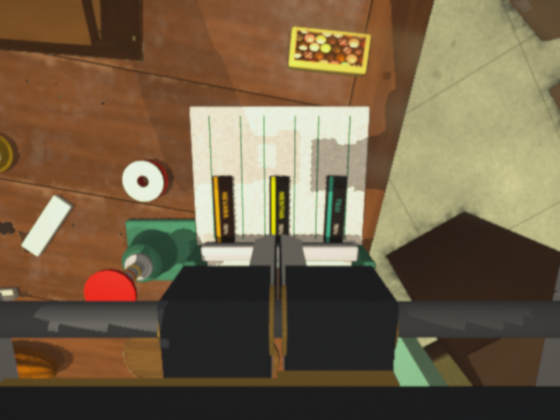

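All three bars now lie straight at the stop, with tails level at row 176 in columns 223, 279 and 336. Next I'll press the pad.

```bash
python3 - <<'E'
from h import *
hand.close_gripper(30)
x,y,_=W(75,-175,0);print(x,y)
manip.goto([x,y,.17],ORI)
print(manip.move_linear([x,y,.132],vel=.04,stop_force=3),monitor.read_contact_force().round(1),pp())
for z in (.12,.107,.0995,.0955):
    manip.move_linear([x,y,z],vel=.03);print(monitor.read_contact_force().round(1),pp())
manip.hold(.5);print(monitor.read_contact_force().round(1),pp())
im=vision.camera("scene");cal=vision.get_calibration("scene")
cv2.imwrite("pics/s5.png",cv2.resize(im[110:230,150:310],(800,600),interpolation=cv2.INTER_CUBIC));print(monitor.read_time())
E
```

```text
0.6359101387765094 0.10396609715436636
True [-1.4 -0.5  7.3] [  74.8 -174.9  138.1]
[-4.4  0.7 10.3] [  74.9 -175.   120.1]
[-5.3  0.3 11.2] [  74.9 -174.9  107.3]
[-3.3 -0.1  7.7] [  74.9 -174.9   99.5]
[-3.4  0.  10.4] [  74.9 -175.    95.6]
[-5.3 -0.4 10.9] [  74.9 -174.9   95.8]
34.7583
```

View pics/s5.png

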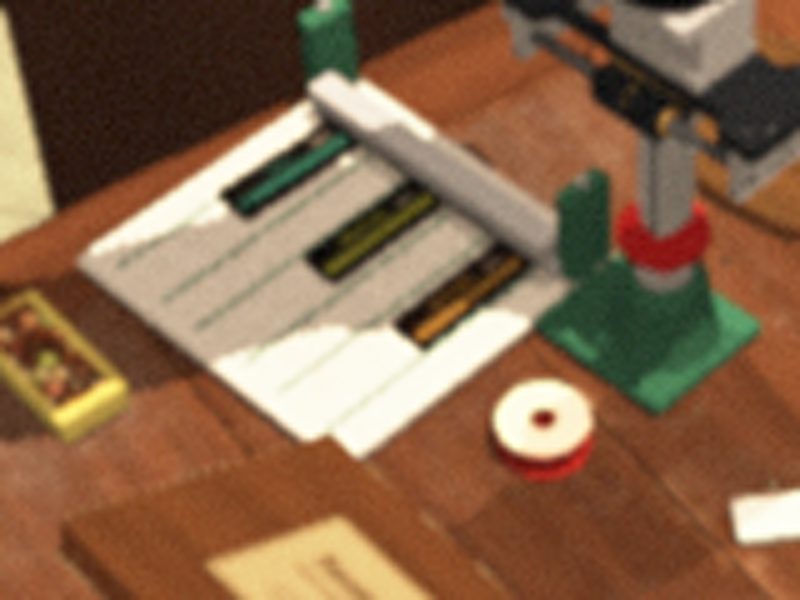

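The pad is down about 44 mm (pad at (662,235) in the crop, just above the collar) and held with 11 N. The bars are still in their row.

```bash
python3 -c "
from h import *
print(monitor.read_contact_force(),pp(),manip.sign_off())"
```

```text
the job is handed in; nothing more can be done
[-3.42423446  1.01075101 10.17007843] [  74.9 -175.    95.7] None
```

I handed in the job with the three bars straight in their lanes against the back stop, and the palm pad held about 44 mm down, at the third click, with about 10 N; no verdict came back.

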